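Clamp the squeegee and set its printing angle

ROBOT

A 6-joint arm with a two-finger parallel gripper is mounted at the origin on the work surface. World frame = base frame: x ahead of the robot, y to its left, z up, the work surface at z = 0. Lengths are in mm, angles in rad, forces in N, time in s.
With the tool pointing down it reaches from about 350 to 875 mm from the base axis. Payload 4.2 kg.
Tool frame: the origin (TCP) lies at the very end of the fingers, on their centre line; the grasp point (between the pads) lies 19 mm behind it; z points along the fingers, y is the direction in which the jaws open and shut (so a half turn about z gives the same grasp; the last joint's range is limited). The gripper opens to 85 mm and grips with 20 to 120 N. Pads are 22 mm wide; open, the fingers measure 114 mm over their backs; the gripper's body (76 mm by 85 mm) begins 54 mm behind the grasp point. The pads swing forward as they close: fully open they stand 13 mm farther back than shut.
Start: joints at [-0.956, 0.385, 0.008, 0, -1.194, -0.259], TCP at [217.727, -585.828, 231.312] pointing down, gripper open.
Joint ranges: [-3.14, 3.14], [-1.21, 2.06], [-1.07, 1.41], [-3.16, 2.05], [-2.99, -0.16], [-3.1, 3.1]. Speed limits (rad/s): [2.79, 2.79, 3.14, 3.14, 3.14, 3.14].

INTERFACE

Orientations are given as a unit quaternion [x, y, z, w].
In Python, from bench import arm, optics, job gives the robot as it stands.
- The arm moves only by the tool send_rows, never from a script. Its argument "steps" is a list that holds one entry, the list of rows, each a list of 5 numbers: the shift along the tool's x, y, z in cm, then the turn about the tool's z in rad, then the opening, from 0 (shut) to 1 (fully open). A call has 1 to 10 rows; each row shifts and turns the pose as measured when the row begins, along the tool's axes as they then stand; what a row does not reach is not made up. A row lasts 1/12 s, in which the tool goes at most 41.7 mm and 7.16 degrees, less where a joint would pass 70% of its speed; a pose out of reach is approached as far as the arm can. A call with a gripper value outside its range is refused whole. The fingers move at their own pace and stop on an object; the grip force is fixed at half the most. Time passes only in rows, so rows that do not move let the fingers close. It gives the time, the measured TCP pose, the force and the opening at its end, in the units of the state.
- arm.read_state(): the state, without advancing time (a new reading comes with each control period).
- optics.get_image(name): name is "scene" or "side" or "wrist"; returns (picture, depth): 420x560x3 uint8, blue, green, red; 420x560 float32, mm along the optical axis (not along the pixel's ray), 0 where there is no reading.
- optics.get_calibration(name): a dict with "K" (3x3 intrinsics, pixels), "k1" (the pictures are not rectified: a ray, as slopes to the right and down, at radius r is drawn at 1 + k1 r^2 times it, then the intrinsics apply), "rvec" (rotation vector, rad) and "tvec" (3), from world to camera coordinates, as OpenCV has them; the wrist camera has in their place "hand_eye" (4x4, takes a point from camera to tool coordinates, whose origin is the TCP and whose axes are the flange's). Camera axes: x right, y down, z forward; pixel columns grow to the right and rows downward; lengths in mm; the calibration is good to about 2 mm. A picture is of the moment at which its call begins: read the wrist's pose just before it. get_calibration takes no time and is no camera call.
- job.job_done(): hands the job in, once; it reports no verdict.
The state is a dict: "clock": time; "joints": joint angles; "joint_vel": joint speeds; "joint_efforts": joint torques, N m; "position": TCP position; "ee_rot": TCP orientation; "contact_force": force on the tool from outside, world axes, zero at the start; "wrist_torque": the same for the moment, N m; "gripper_width": finger opening in mm.
Only numpy, scipy, OpenCV 4.12 (cv2) and the standard library are available. Lean on these libraries where they do the work, as an engineer would, in place of code of your own. Each camera call takes 0.05 s, during which the arm holds its last target. There are 200 camera calls.

TASK

Get the squeegee ready on the screen-printing unit: push it fully home into its clamp, then swing the red lever down flat to lock it. Then take the head's black hand grip and rock the head until the angle gauge's needle settles on the red mark, and finish while gripping it there, steady, because I am about to tighten the pivot. Keep off the gauge and the screen, and do not disturb the things standing around.

Things in the scene. Friction and masses are not known exactly. Their poses are not given: they have to be found in the camera images.
- unit: grey screen-printing unit fixed on the bench. Origin on the bench under its rocking head; x to the rear, y along its 500 mm rail, z up. The head rocks about an axis along x at y = 0, z = 115 mm (0.6 rad each way, free; let go, it swings back upright). Its clamp: channel 40 mm wide, x = -85 to 133 mm, top at z = 135 mm. Rail and carriage: beyond x = 150 mm, up to z = 180 mm
- screen: printing screen under the head, fixed to the unit, same origin and axes as unit: aluminium frame 400 x 400 mm, 35 mm high, from x = -235 to 165 mm and y = -200 to 200 mm, with a delicate mesh inside it 4 mm above the bench: keep off both
- squeegee (a joint): how far the squeegee still sticks out of its clamp, m: 0 = fully home against its stop, at most 0.075. It slides in the channel along the unit's x (push towards +x to send it home), takes about 3 to 5 N and stays where it is left
- squeegee_end (a point): centre of the squeegee's front end face, which looks to the unit's -x, towards the robot: a wooden stock 26 mm thick (along y), 90 mm high (45 mm above and below this point). When home it still stands 40 mm out of the clamp. An amber blade is under the wood
- lever (a joint): red locking lever on top of the clamp, rad: 0 = upright (open), 1.5 = flat, pointing to the unit's -x (locked). It turns about the unit's y, needs 1 to 2 N at its tip, stays where left. Its nose catches a keeper on the squeegee: it draws in the last few mm, but stops at about 0.7 rad if the squeegee is too far out
- lever_pivot (a point): centre of the lever's hinge, on the head's centre line, 143 mm above the bench when the head is upright
- lever_tip (a point): free end of the lever, 65 mm from lever_pivot; the lever is a paddle 8 mm thick and 22 mm wide (along the unit's y). Behind it (unit's +x) there are 50 mm free up to the hand grip's front post
- grip_bar: black hand grip on the head: round bar 24 mm in diameter, 84 mm long, along its own x axis (the unit's x), on two posts 68 mm apart. Origin at the bar's centre, 30 mm behind the unit's origin, 72 mm above the pivot axis (187 mm above the bench when upright); z leans with the head. Lean it to the unit's +y for a positive needle reading, tilting the gripper with it; takes under 2 N
- gauge: yellow round angle gauge, 94 mm across, 22 mm thick, on the rear of the head, 25 mm behind the bar of the hand grip; white dials on both faces look along the unit's x. Origin under its foot on top of the channel; dial centre 57 mm up its z axis, top 104 mm up. It leans with the head
- pointer (a joint): black weighted needle of the gauge, rad: angle about the gauge's x from straight up the dial (positive = tip towards the gauge's -y). It hangs plumb, so at rest it reads minus the head's lean about x (a lean of the grip to +y reads positive); after a movement it swings for 1 to 2 s
- pointer_tip (a point): tip of the needle, 38 mm from the dial centre
- mark (a joint): red mark on the gauge's rim, rad, same zero and sense as pointer; preset, it stays put and moves with the gauge
- mark_tip (a point): inner end of the red mark, 38 mm from the dial centre; the needle is on the mark when pointer_tip meets mark_tip
- ink_tub: bystander: white ink tub with a blue lid, 92 mm across, 89 mm high, origin under it
- brush_tin: bystander: white tin of brushes, 76 mm across, tin 105 mm and brushes about 225 mm high, origin under it
- tape_roll: bystander: blue roll of tape lying flat, 90 mm across, 25 mm high, origin under it
- ink_knife: bystander: ink spatula lying flat, 200 mm long

How it is judged:
By the outcome, as a careful person would: the job done as asked, in the order asked, and still so for the second after the job is handed in, while the arm keeps its last pose, push and grip.
It also fails if it takes over 58 s, if anything falls off the work surface, if the arm or the gripper's body presses on something with over 40 N, if the wrist force passes 120 N, or if a joint passes its speed limit or range.

## Working session

There is one attempt and no reset: what is moved stays moved. The work goes in short steps, Python scripts to look and compute and a tool call to move; the robot and the scene stay as the last step left them, time stands still between calls to the robot, and variables do not carry over. Pictures are saved under pics/ and viewed, about 8 in all and at most 12, crops included, and the job is handed in when it is done.

Besides the shell and the picture viewer there is one more tool, called after ">>>" as name(argument=value, ...) on one line, values as JSON. send_rows: Moves the arm, as the interface text tells. Its arguments: {"type":"object","properties":{"steps":{"type":"array","items":{"type":"array","items":{"type":"array","items":{"type":"number"}}}}},"required":["steps"]}

```bash
mkdir -p pics; ls
cat > h.py <<'E'
import numpy as np, cv2
from scipy.spatial.transform import Rotation as R
from bench import arm, optics, job
def grab(n):
    s=arm.read_state(); im,d=optics.get_image(n); c=optics.get_calibration(n)
    K=np.array(c["K"],float)
    if n=="wrist":
        H=np.array(c["hand_eye"]); T=np.eye(4); T[:3,:3]=R.from_quat(s["ee_rot"]).as_matrix(); T[:3,3]=s["position"]; M=T@H
    else:
        W=np.eye(4); W[:3,:3]=cv2.Rodrigues(np.array(c["rvec"],float))[0]; W[:3,3]=np.ravel(c["tvec"]); M=np.linalg.inv(W)
    return im,d,K,c["k1"],M
def rays(uv,K,k1):
    uv=np.asarray(uv,float).reshape(-1,1,2)
    p=cv2.undistortPoints(uv,K,np.array([k1,0,0,0,0.]))[:,0]
    return np.c_[p,np.ones(len(p))]
def pts(uv,d,K,k1,M):
    uv=np.asarray(uv).reshape(-1,2); z=d[uv[:,1].astype(int),uv[:,0].astype(int)]
    P=rays(uv,K,k1)*z[:,None]; return P@M[:3,:3].T+M[:3,3]
def plane(uv,K,k1,M,h):
    r=rays(uv,K,k1)@M[:3,:3].T; return M[:3,3]+r*((h-M[2,3])/r[:,2])[:,None]
E
python3 - <<'E'
from h import *
for n in("scene","side"):
    im,d,K,k1,M=grab(n); cv2.imwrite(f"pics/{n}0.png",im); np.save(f"{n}0.npy",d); print(n,M.round(2).tolist(),k1,K.tolist())
s=arm.read_state();print(s["clock"],s["ee_rot"],s["contact_force"])
E
```

```text
pics
scene [[0.13, 0.55, -0.83, 1533.34], [0.99, -0.06, 0.11, -96.67], [0.01, -0.83, -0.55, 807.27], [0.0, 0.0, 0.0, 1.0]] -0.06298371527833173 [[485.91757497854695, 0.0, 283.2107753775294], [0.0, 485.91757497854695, 209.40135740284572], [0.0, 0.0, 1.0]]
side [[-0.94, -0.2, 0.26, 170.08], [-0.33, 0.59, -0.74, 1067.62], [-0.01, -0.78, -0.62, 1060.31], [0.0, 0.0, 0.0, 1.0]] -0.1720508125442827 [[538.7342322529631, 0.0, 271.51067081103855], [0.0, 538.7342322529631, 210.8013841332162], [0.0, 0.0, 1.0]]
0.1 [-1.76861483e-01  9.84235229e-01  9.85884841e-04 -2.40250226e-04] [ 0.25420425 -0.4551393  -0.3954604 ]
```

View pics/scene0.png

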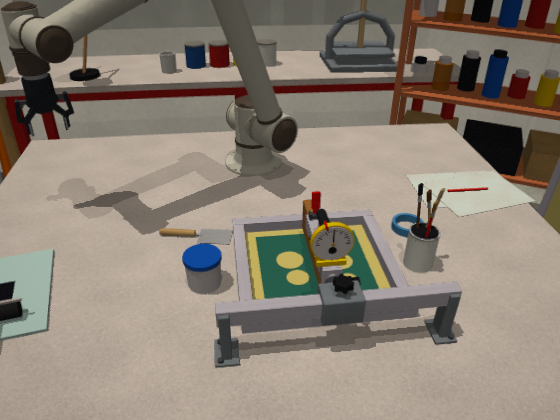

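View pics/side0.png

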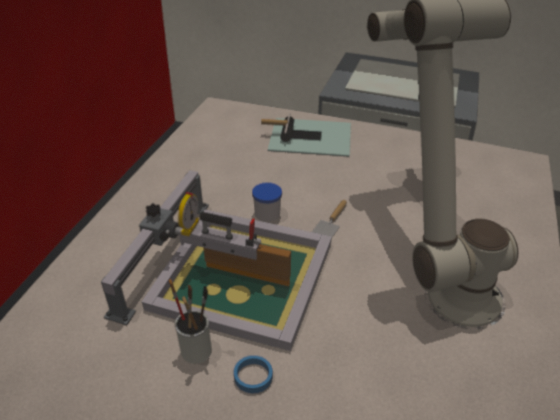

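```bash
cat > m.py <<'E'
from h import *
A=[];C=[]
for n in("scene","side"):
    im,d,K,k1,M=grab(n)
    v,u=np.nonzero(d>0); P=pts(np.c_[u,v],d,K,k1,M); A.append(P); C.append(im[v,u])
    hsv=cv2.cvtColor(im,cv2.COLOR_BGR2HSV)[v,u].astype(int)
    reg=(P[:,0]>250)&(P[:,0]<900)&(abs(P[:,1])<400)
    # aluminium-ish frame: top
    k=reg&(P[:,2]>28)&(P[:,2]<42)&(hsv[:,1]<60)
    img=np.zeros((700,900),np.uint8); q=P[k]; img[(q[:,0]-230).astype(int),(q[:,1]+450).astype(int)]=255
    img=cv2.morphologyEx(img,cv2.MORPH_CLOSE,np.ones((7,7)))
    cs,_=cv2.findContours(img,cv2.RETR_EXTERNAL,cv2.CHAIN_APPROX_NONE)
    for c in sorted(cs,key=cv2.contourArea)[-3:]:
        r=cv2.minAreaRect(c);print(n,"rect cx,cy",r[0][1]+230,r[0][0]-450,r[1],r[2],(cv2.boxPoints(r)[:,::-1]+[230,-450]).round().tolist())
    red=reg&((hsv[:,0]<6)|(hsv[:,0]>174))&(hsv[:,1]>180)&(hsv[:,2]>60)&(P[:,2]>100)
    yel=reg&(abs(hsv[:,0]-26)<6)&(hsv[:,1]>180)&(P[:,2]>140)
    wood=reg&(abs(hsv[:,0]-12)<6)&(hsv[:,1]>120)&(P[:,2]>40)&(P[:,2]<135)
    rail=reg&(P[:,2]>100)&(hsv[:,1]<60)
    for m,nm in((red,"red"),(yel,"yel"),(wood,"wood"),(rail,"rail")):
        q=P[m]
        if len(q):print(n,nm,len(q),"med",np.median(q,0).round(),"lo",np.percentile(q,3,0).round(),"hi",np.percentile(q,97,0).round())
    q=P[rail&(P[:,0]>600)]; 
    if len(q):
        print("rail rect",cv2.minAreaRect(q[:,:2].astype(np.float32)))
E
python3 m.py
```

```text
scene rect cx,cy 631.0947570800781 365.273193359375 (67.6169204711914, 22.620267868041992) 37.5685920715332 [[619.0, 332.0], [602.0, 345.0], [643.0, 399.0], [661.0, 385.0]]
scene rect cx,cy 558.371337890625 247.95513916015625 (331.9556884765625, 130.14207458496094) 89.63966369628906 [[393.0, 182.0], [392.0, 312.0], [724.0, 314.0], [725.0, 184.0]]
scene rect cx,cy 561.9999389648438 10.99993896484375 (197.99996948242188, 333.99993896484375) 0.0 [[729.0, -88.0], [395.0, -88.0], [395.0, 110.0], [729.0, 110.0]]
scene red 220 med [568. 114. 177.] lo [562.  98. 113.] hi [741. 380. 236.]
scene yel 375 med [744. 108. 187.] lo [732.  69. 141.] hi [752. 147. 238.]
scene wood 312 med [516. 101.  93.] lo [467.  99.  42.] hi [698. 393. 126.]
scene rail 9270 med [848. 102. 134.] lo [ 288. -382.  102.] hi [873. 367. 588.]
rail rect ((739.0404052734375, 132.72386169433594), (533.826171875, 276.72027587890625), 89.89983367919922)
side rect cx,cy 693.3765869140625 -70.96881103515625 (35.55558395385742, 109.61306762695312) 2.862405300140381 [[747.0, -91.0], [638.0, -86.0], [640.0, -50.0], [749.0, -56.0]]
side rect cx,cy 771.89697265625 208.9356689453125 (100.95348358154297, 257.52520751953125) 71.13641357421875 [[766.0, 71.0], [683.0, 314.0], [778.0, 347.0], [861.0, 103.0]]
side rect cx,cy 509.52581787109375 112.798583984375 (235.75039672851562, 409.3818664550781) 89.5379409790039 [[393.0, -93.0], [390.0, 317.0], [626.0, 318.0], [629.0, -91.0]]
side red 6 med [557. 117. 207.] lo [556. 111. 124.] hi [618. 343. 209.]
side yel 178 med [734. 141. 214.] lo [725.  98. 142.] hi [742. 161. 240.]
side wood 1476 med [530. 126.  74.] lo [464. 108.  42.] hi [681. 130. 127.]
side rail 5910 med [756. 132. 135.] lo [ 273. -365.  104.] hi [855. 384. 652.]
rail rect ((735.7448120117188, 132.8102264404297), (534.3182373046875, 271.439208984375), 89.9905776977539)
```

>>> send_rows(steps=[[[0,0,0,0.12,0],[0,0,0,0.12,0],[0,0,0,0.116,0],[-1.2,3.8,0,0,0],[-1.2,3.8,0,0,0],[-1.2,3.8,0,0,0],[-1.2,3.8,0,0,0],[-1.2,3.8,0,0,0],[-1.2,3.8,0,0,0],[-1.2,3.8,0,0,0]]])

```text
clock: 1.03
position: [306.7, -316.8, 225.0]
ee_rot: [0.016, 1.0, 0.003, -0.003]
contact_force: [0.5, 0.7, 0.4]
gripper_width: -0.2
```

```bash
cat > st.py <<'E'
from h import *
s=arm.read_state(); m=R.from_quat(s["ee_rot"]).as_matrix()
print(s["clock"],np.round(s["position"],1),"toolx",m[:,0].round(3),"tooly",m[:,1].round(3),"F",np.round(s["contact_force"],1),s["gripper_width"])
E
python3 st.py
python3 - <<'E'
from h import *
im,d,K,k1,M=grab("scene")
cv2.imwrite("pics/g0.png",cv2.resize(im[180:280,280:380],None,fx=6,fy=6,interpolation=cv2.INTER_CUBIC))
E
```

```text
1.0333 [ 306.7 -316.8  225. ] toolx [-0.999  0.033  0.006] tooly [0.033 0.999 0.006] F [0.5 0.7 0.4] -0.21182250294284005
```

View pics/g0.png

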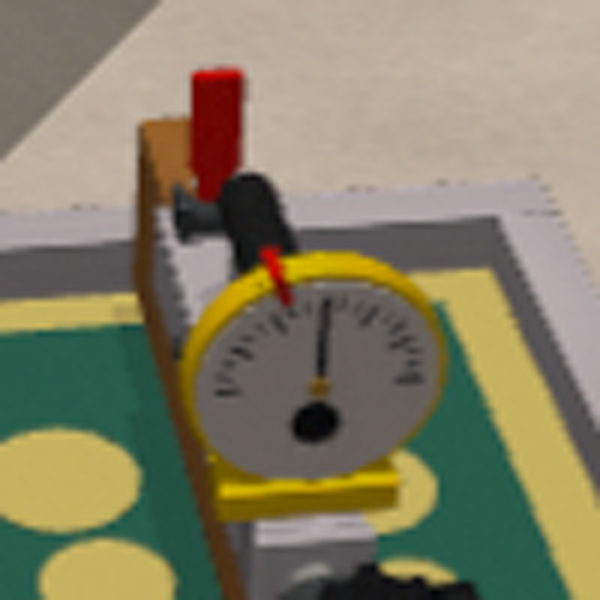

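Run:
```python
from h import *
im,d,K,k1,M=grab("scene")
f=lambda c:[280+(c[0]+.5)/6-.5,180+(c[1]+.5)/6-.5]
uv=np.array([f(c) for c in((320,385),(327,300),(289,305))])
r=rays(uv,K,k1)@M[:3,:3].T
u,v=uv[0].round().astype(int)
print("dial depth pt",pts([[u+6,v],[u-6,v+3],[u,v-5]],d,K,k1,M).round(1))
for x in (745,750): 
    p=M[:3,3]+r*((x-M[0,3])/r[:,0])[:,None]; print(p.round(1))
    for q in p[1:]: 
        e=q-p[0]; print(np.hypot(e[1],e[2]),np.arctan2(-e[1],e[2]))
# centre line via red lever, wood face
hsv=cv2.cvtColor(im,cv2.COLOR_BGR2HSV)
```

```text
dial depth pt [[743.6 129.4 186.6]
 [747.9 102.9 184.2]
 [747.7 114.3 204.1]]
[[745.  115.8 189.5]
 [745.  115.7 226. ]
 [745.  102.5 225. ]]
36.53209234142408 0.0036687222514613267
37.88640747134939 0.3590479659652267
[[750.  114.4 193.4]
 [750.  114.3 229.7]
 [750.  101.2 228.7]]
36.30038881326616 0.003668722251461777
37.646114246469175 0.3590479659652275
```

>>> send_rows(steps=[[[-1.1,4.0,0,0.033,0],[-1.1,4.0,0,0,0],[-1.1,4.0,0,0,0],[-1.1,4.0,0,0,0],[-1.1,4.0,0,0,0],[-1.1,4.0,0,0,0],[-1.1,4.0,0,0,0],[-1.1,4.0,0,0,0],[-1.1,4.0,0,0,0],[-1.1,4.0,0,0,0]]])

```text
clock: 1.97
position: [441.2, 75.3, 229.4]
ee_rot: [0.037, 0.999, 0.003, 0.001]
contact_force: [0.6, -0.5, 0.5]
gripper_width: -0.0
```

>>> send_rows(steps=[[[0.5,3.8,0,-0.074,0],[0.2,0,0,0,0],[0,0,4,0,0],[0,0,4,0,0],[0,0,3.5,0,0],[0,0,2,0,0],[0,0,0,0,0]]])

```text
clock: 2.55
position: [445.8, 125.1, 92.9]
ee_rot: [-0.007, 1.0, 0.005, 0.007]
contact_force: [-0.9, -0.7, -0.7]
gripper_width: 0.3
```

```bash
python3 st.py
python3 - <<'E'
from h import *
im,d,K,k1,M=grab("side"); a=cv2.resize(im[180:320,180:380],None,fx=4,fy=4,interpolation=cv2.INTER_CUBIC)
cv2.imwrite("pics/s1.png",a)
E
```

```text
2.55 [445.8 125.1  92.9] toolx [-1.    -0.013 -0.014] tooly [-0.013  1.     0.011] F [-0.9 -0.7 -0.7] 0.3477315672850712
```

View pics/s1.png

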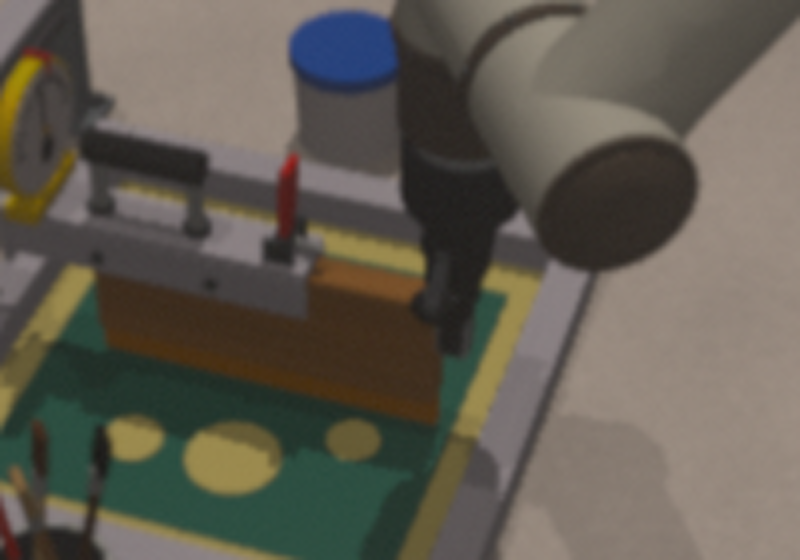

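>>> send_rows(steps=[[[0,-1.1,0.8,0,0],[0,0,0.4,0,0],[-0.6,0,0,0,0],[-0.6,0,0,0,0],[-0.6,0,0,0,0],[-0.6,0,0,0,0]]])

```text
clock: 3.1
position: [470.6, 111.9, 85.3]
ee_rot: [-0.005, 1.0, 0.006, 0.007]
contact_force: [-4.2, 0.6, -1.5]
gripper_width: 0.1
```

```bash
python3 st.py
```

```text
3.1 [470.6 111.9  85.3] toolx [-1.    -0.009 -0.013] tooly [-0.009  1.     0.012] F [-4.2  0.6 -1.5] 0.08246432525803905
```

>>> send_rows(steps=[[[-0.6,0.1,0,0,0],[-0.6,0.1,0,0,0],[-0.4,0,0,0,0],[-0.3,0,0,0,0]]])

```text
clock: 3.43
position: [492.1, 113.7, 86.1]
ee_rot: [-0.004, 1.0, 0.006, 0.006]
contact_force: [-3.5, -0.4, -1.3]
gripper_width: 0.1
```

>>> send_rows(steps=[[[-0.3,0,0,0,0],[-0.3,0,0,0,0]]])

```text
clock: 3.6
position: [493.3, 113.0, 85.7]
ee_rot: [-0.003, 1.0, 0.004, -0.0]
contact_force: [-20.7, 9.0, 15.0]
gripper_width: 0.1
```

>>> send_rows(steps=[[[-0.2,0,0,0,0]]])

```text
clock: 3.68
position: [493.1, 113.1, 86.0]
ee_rot: [-0.003, 1.0, 0.004, -0.003]
contact_force: [-10.7, 1.9, 4.9]
gripper_width: 0.1
```

>>> send_rows(steps=[[[1,0,0,0,0],[1.5,0,0,0,0],[0,0,0,0,0],[0,0,-3,0,0],[0,0,-3.8,0,0],[0,0,-3.8,0,0],[0,0,-3.8,0,0],[0,0,0,0,0]]])

```text
clock: 4.35
position: [477.9, 115.8, 241.6]
ee_rot: [-0.007, 1.0, 0.007, 0.011]
contact_force: [1.1, 0.8, 0.1]
gripper_width: 0.0
```

```bash
python3 st.py
python3 - <<'E'
from h import *
for n in("scene","side"):
    im,d,K,k1,M=grab(n); hsv=cv2.cvtColor(im,cv2.COLOR_BGR2HSV).astype(int)
    v,u=np.nonzero(d>0); P=pts(np.c_[u,v],d,K,k1,M); h=hsv[v,u]
    reg=(P[:,0]>400)&(P[:,0]<760)&(abs(P[:,1]-114)<50)
    for nm,m in (("red",reg&((h[:,0]<6)|(h[:,0]>174))&(h[:,1]>170)&(P[:,0]<650)&(P[:,2]>130)),("wood",reg&(abs(h[:,0]-11)<6)&(h[:,1]>100)&(P[:,2]>35)&(P[:,2]<140)&(P[:,0]<570)),("black",reg&(h[:,2]<50)&(P[:,2]>170)&(P[:,0]>600)&(P[:,0]<715))):
        q=P[m]
        if len(q): print(n,nm,len(q),np.median(q,0).round(1),np.percentile(q,[2],0).round(1),np.percentile(q,[98],0).round(1))
E
```

```text
4.35 [477.9 115.8 241.6] toolx [-1.    -0.014 -0.023] tooly [-0.014  1.     0.014] F [1.1 0.8 0.1] 0.03684222482413329
scene red 156 [566.1 112.  182.5] [[560.9 103.1 152.6]] [[570.4 121.4 206.1]]
scene wood 63 [527.8  99.9  59.2] [[509.2  99.2  40.5]] [[564.5 115.3 125.4]]
scene black 120 [647.9 110.1 195.2] [[622.3 103.4 185.1]] [[672.5 120.7 198.4]]
side red 9 [556.7 119.  206.7] [[555.3 110.3 203. ]] [[559.3 124.7 210.9]]
side wood 590 [527.3 124.8  81.3] [[503.6 107.6  39.8]] [[567.5 129.  127.5]]
side black 225 [653.6 123.3 193.2] [[616.8 114.4 179.6]] [[694.1 128.8 200.8]]
```

>>> send_rows(steps=[[[-2.5,-0.1,-0.5,0.014,0],[-3,0,0,0,0],[-3,0,0,0,0],[-2,0,0,0,0],[-0.4,0,0,0,0],[0,0,0,0,0]]])

```text
clock: 4.95
position: [587.3, 113.2, 234.8]
ee_rot: [0.0, 1.0, 0.005, 0.005]
contact_force: [0.1, 0.5, 0.2]
gripper_width: -0.2
```

```bash
python3 st.py
```

```text
4.95 [587.3 113.2 234.8] toolx [-1.     0.001 -0.009] tooly [0.001 1.    0.011] F [0.1 0.5 0.2] -0.2231280647880074
```

>>> send_rows(steps=[[[-0.3,0,1.5,0,0],[-0.1,0,1.5,0,0],[0,0,0.8,0,0],[0,0,0,0,0]]])

```text
clock: 5.28
position: [589.0, 113.2, 192.0]
ee_rot: [0.0, 1.0, 0.005, 0.003]
contact_force: [0.5, 0.1, -0.1]
gripper_width: 0.1
```

```bash
python3 st.py
```

```text
5.2833 [589.  113.2 192. ] toolx [-1.     0.001 -0.005] tooly [0.001 1.    0.009] F [ 0.5  0.1 -0.1] 0.11197830425783775
```

>>> send_rows(steps=[[[0.8,0,0,0,0],[0.8,0,0,0,0],[0.6,0,0,0,0],[0.6,0,0,0,0],[0.6,0,0.2,0,0],[0.6,0,0.3,0,0]]])

```text
clock: 5.78
position: [546.7, 114.1, 190.2]
ee_rot: [-0.001, 1.0, 0.006, 0.007]
contact_force: [1.0, 1.2, -0.2]
gripper_width: -0.2
```

```bash
python3 st.py
```

```text
5.7833 [546.7 114.1 190.2] toolx [-1.    -0.001 -0.014] tooly [-0.001  1.     0.012] F [ 1.   1.2 -0.2] -0.15980517943608322
```

Now on through (535,177), (527,165), (522,150).

>>> send_rows(steps=[[[0.4,0,0.4,0,0],[0.4,0,0.6,0,0],[0.4,0,0.6,0,0],[0.3,0,0.7,0,0],[0.2,0,0.7,0,0],[0,0,0,0,0]]])

```text
clock: 6.28
position: [526.1, 114.2, 158.3]
ee_rot: [-0.001, 1.0, 0.006, 0.007]
contact_force: [0.4, 0.4, 0.1]
gripper_width: -0.1
```

```bash
python3 st.py
```

```text
6.2833 [526.1 114.2 158.3] toolx [-1.    -0.002 -0.014] tooly [-0.002  1.     0.012] F [0.4 0.4 0.1] -0.07158263139222734
```

>>> send_rows(steps=[[[0.2,0,0.3,0,0],[0.1,0,0.3,0,0],[0,0,0.2,0,0]]])

```text
clock: 6.53
position: [523.5, 114.2, 149.5]
ee_rot: [-0.001, 1.0, 0.005, 0.007]
contact_force: [-6.1, 0.0, 14.6]
gripper_width: -0.1
```

>>> send_rows(steps=[[[0,0,0.2,0,0],[0,0,0.2,0,0]]])

```text
clock: 6.7
position: [523.6, 114.0, 149.5]
ee_rot: [-0.002, 1.0, 0.004, 0.007]
contact_force: [-5.5, 0.5, 15.9]
gripper_width: -0.3
```

>>> send_rows(steps=[[[0,0,-1,0,1],[0,0,-3,0,1],[0,0,-4,0,1],[0,0,-4,0,1],[0,0,0,0,1]]])

```text
clock: 7.12
position: [520.4, 112.2, 271.5]
ee_rot: [-0.002, 1.0, 0.002, 0.003]
contact_force: [0.9, 0.1, 1.1]
gripper_width: 60.3
```

```bash
python3 st.py
python3 - <<'E'
from h import *
im,d,K,k1,M=grab("side"); a=cv2.resize(im[190:300,170:310],None,fx=4,fy=4,interpolation=cv2.INTER_CUBIC)
im,d,K,k1,M=grab("wrist"); b=cv2.resize(im,(560,420))
cv2.imwrite("pics/s2.png",cv2.resize(np.vstack([a,b[:420]]),None,fx=.69,fy=.69))
for n in("scene","side","wrist"):
    im,d,K,k1,M=grab(n); hsv=cv2.cvtColor(im,cv2.COLOR_BGR2HSV).astype(int)
    v,u=np.nonzero(d>0); P=pts(np.c_[u,v],d,K,k1,M); h=hsv[v,u]
    reg=(P[:,0]>400)&(P[:,0]<700)&(abs(P[:,1]-114)<50)
    for nm,m in (("red",reg&((h[:,0]<6)|(h[:,0]>174))&(h[:,1]>170)&(P[:,0]<650)&(P[:,2]>130)),("black",reg&(h[:,2]<60)&(P[:,2]>170)&(P[:,2]<205)&(P[:,0]>600)&(P[:,0]<715))):
        q=P[m]
        if len(q): print(n,nm,len(q),np.median(q,0).round(1),np.percentile(q,[2],0).round(1),np.percentile(q,[98],0).round(1))
E
```

```text
7.1167 [520.4 112.2 271.5] toolx [-1.    -0.003 -0.006] tooly [-0.003  1.     0.005] F [0.9 0.1 1.1] 60.27108329494966
scene red 99 [529.6 111.2 147.6] [[504.6 102.3 143.3]] [[557.  120.6 151.6]]
scene black 127 [648.4 109.2 195.6] [[623.6 101.3 186.4]] [[672.9 120.5 198.6]]
side red 110 [525.8 116.7 149.9] [[501.8 106.3 144.5]] [[553.9 124.5 153.6]]
side black 256 [654.1 120.8 193.2] [[616.7 112.  176.7]] [[696.6 127.  201.1]]
wrist red 792 [533.8 111.8 148.6] [[503.  101.9 146.3]] [[555.8 120.6 151. ]]
wrist black 1182 [625.6 111.  194.9] [[616.9  99.9 173.4]] [[648.1 122.3 199.2]]
```

View pics/s2.png

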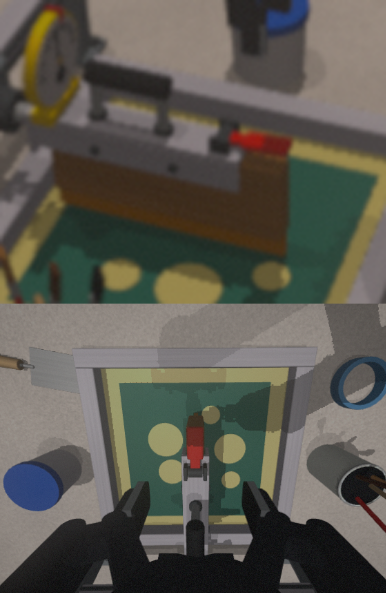

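>>> send_rows(steps=[[[-3,0,0,0,1],[-3,0,0,0,1],[-3,0,0,0,1],[-2.5,0,0,0,1],[-1,0,0,0,1],[0,0,0,0,1]]])

```text
clock: 7.87
position: [641.2, 109.7, 248.2]
ee_rot: [-0.002, 1.0, -0.004, -0.015]
contact_force: [0.5, 0.6, -0.1]
gripper_width: 85.5
```

```bash
python3 st.py
```

```text
7.8667 [641.2 109.7 248.2] toolx [-1.    -0.003  0.03 ] tooly [-0.003  1.    -0.007] F [ 0.5  0.6 -0.1] 85.45421824368576
```

>>> send_rows(steps=[[[-1.2,0.2,1.5,0,1],[0,0,2,0,1],[0,0,1.5,0,1],[0,0,0.8,0,1],[0,0,0,0,1]]])

```text
clock: 8.28
position: [647.8, 110.4, 180.3]
ee_rot: [-0.001, 1.0, -0.006, -0.021]
contact_force: [-0.0, -0.8, 0.0]
gripper_width: 85.4
```

```bash
python3 st.py
```

```text
8.2833 [647.8 110.4 180.3] toolx [-0.999 -0.002  0.043] tooly [-0.002  1.    -0.011] F [-0.  -0.8  0. ] 85.44184457550335
```

>>> send_rows(steps=[[[-0.3,0.2,0.9,0,0.4],[0,0,0.2,0,0.4],[0,0,0,0,0.4],[0,0,0,0,0.4],[0,0,0,0,0.4],[0,0,0,0,0.4]]])

```text
clock: 8.78
position: [650.3, 112.9, 170.6]
ee_rot: [-0.002, 1.0, -0.006, -0.02]
contact_force: [-0.3, 0.6, 0.3]
gripper_width: 34.3
```

```bash
python3 st.py
```

```text
8.7833 [650.3 112.9 170.6] toolx [-0.999 -0.003  0.04 ] tooly [-0.004  1.    -0.011] F [-0.3  0.6  0.3] 34.31471680702392
```

Lean in +y by 25 mm, dropping about 5 mm.

>>> send_rows(steps=[[[0,0.5,0,0,0.4],[0,0.5,0,0,0.4],[0,0.5,0.2,0,0.4],[0,0.5,0.2,0,0.4],[0,0.4,0.1,0,0.4],[0,0,0,0,0.4]]])

```text
clock: 9.28
position: [650.9, 139.5, 167.3]
ee_rot: [-0.002, 1.0, -0.005, -0.018]
contact_force: [0.3, 0.6, 1.3]
gripper_width: 34.0
```

>>> send_rows(steps=[[[0,0,0,0,0.2],[0,0,0,0,0.2],[0,0,0,0,0],[0,0,0,0,0],[0,0,0,0,0]]])

```text
clock: 9.7
position: [650.8, 139.8, 167.4]
ee_rot: [-0.002, 1.0, -0.005, -0.018]
contact_force: [-0.1, 0.7, 0.8]
gripper_width: 22.3
```

>>> send_rows(steps=[[[0,0,0,0,0],[0,0,0,0,0],[0,0,0,0,0],[0,0,0,0,0],[0,0,0,0,0],[0,0,0,0,0],[0,0,0,0,0],[0,0,0,0,0],[0,0,0,0,0],[0,0,0,0,0]]])

```text
clock: 10.53
position: [650.8, 139.8, 167.5]
ee_rot: [-0.002, 1.0, -0.005, -0.018]
contact_force: [-1.1, -0.2, 1.2]
gripper_width: 22.1
```

>>> send_rows(steps=[[[0,0,0,0,0],[0,0,0,0,0],[0,0,0,0,0],[0,0,0,0,0],[0,0,0,0,0],[0,0,0,0,0],[0,0,0,0,0],[0,0,0,0,0],[0,0,0,0,0],[0,0,0,0,0]]])

```text
clock: 11.37
position: [650.8, 139.8, 167.4]
ee_rot: [-0.002, 1.0, -0.005, -0.018]
contact_force: [-0.4, 0.7, -0.4]
gripper_width: 22.0
```

```bash
python3 st.py
python3 - <<'E'
from h import *
im,d,K,k1,M=grab("scene")
cv2.imwrite("pics/g1.png",cv2.resize(im[195:275,300:380],None,fx=7.5,fy=7.5,interpolation=cv2.INTER_CUBIC))
E
```

```text
11.3667 [650.8 139.8 167.4] toolx [-0.999 -0.004  0.036] tooly [-0.005  1.    -0.01 ] F [-0.4  0.7 -0.4] 22.0416413284869
```

View pics/g1.png

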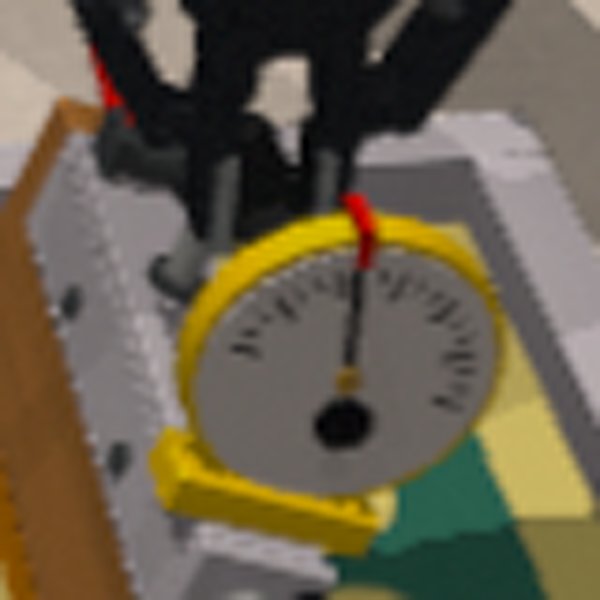

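```bash
cat > ang.py <<'E'
from h import *
import sys
cu=np.array([300+(348+.5)/7.5-.5,195+(378+.5)/7.5-.5]) if len(sys.argv)<3 else np.array([float(a) for a in sys.argv[1:3]])
acc=0
for i in range(4):
    im,d,K,k1,M=grab("scene"); acc=acc+im.astype(float)/4
X=748.
def toYZ(uv):
    r=rays(uv,K,k1)@M[:3,:3].T; return (M[:3,3]+r*((X-M[0,3])/r[:,0])[:,None])[:,1:]
c=toYZ(cu)[0]; print("centre",c)
# rectified: polar samples
W=np.linalg.inv(M)
th=np.linspace(-.6,.6,241); rr=np.arange(10,48,2.)
T,RR=np.meshgrid(th,rr)
P=np.stack([np.full(T.shape,X),c[0]-RR*np.sin(T),c[1]+RR*np.cos(T)],-1).reshape(-1,3)
uv=cv2.projectPoints(P,cv2.Rodrigues(W[:3,:3])[0],W[:3,3],K,np.array([k1,0,0,0,0.]))[0].reshape(T.shape+(2,)).astype(np.float32)
S=cv2.remap(acc.astype(np.float32),uv[...,0],uv[...,1],cv2.INTER_CUBIC)
red=np.clip(S[...,2]-S[...,1]-60,0,None)*1.0; g=S.max(-1)
for i,r in enumerate(rr):
    w=np.clip(np.median(g[i])-25-g[i],0,None)
    k=abs(th)<.2; w=w*k
    print(r,"red",round(red[i].sum()),round((red[i]*th).sum()/max(red[i].sum(),1),3),"dark",round(w.sum()),round((w*th).sum()/max(w.sum(),1e-6),3))
E
python3 ang.py
```

```text
centre [143.35124021 186.21295834]
10.0 red 0 0.0 dark 1198 0.037
12.0 red 0 0.0 dark 1469 0.039
14.0 red 0 0.0 dark 1228 0.026
16.0 red 0 0.0 dark 1041 -0.014
18.0 red 0 0.0 dark 959 -0.005
20.0 red 0 0.0 dark 833 0.004
22.0 red 0 0.0 dark 819 -0.005
24.0 red 0 0.0 dark 1000 -0.011
26.0 red 0 0.0 dark 1141 -0.006
28.0 red 0 0.0 dark 911 0.006
30.0 red 0 0.0 dark 890 0.031
32.0 red 0 0.0 dark 517 0.019
34.0 red 0 0.0 dark 375 0.018
36.0 red 0 0.0 dark 275 0.015
38.0 red 0 0.0 dark 0 0.0
40.0 red 353 -0.024 dark 0 0.0
42.0 red 401 -0.023 dark 0 0.0
44.0 red 436 -0.026 dark 0 0.0
46.0 red 520 -0.026 dark 0 0.0
```

>>> send_rows(steps=[[[0,-0.15,-0.05,0,0],[0,0,0,0,0],[0,0,0,0,0],[0,0,0,0,0],[0,0,0,0,0],[0,0,0,0,0],[0,0,0,0,0],[0,0,0,0,0],[0,0,0,0,0],[0,0,0,0,0]]])

```text
clock: 12.45
position: [650.8, 139.4, 167.6]
ee_rot: [-0.002, 1.0, -0.004, -0.018]
contact_force: [-0.1, 1.1, 0.3]
gripper_width: 22.0
```

>>> send_rows(steps=[[[0,0,0,0,0],[0,0,0,0,0],[0,0,0,0,0],[0,0,0,0,0],[0,0,0,0,0],[0,0,0,0,0],[0,0,0,0,0],[0,0,0,0,0],[0,0,0,0,0],[0,0,0,0,0]]])

```text
clock: 13.28
position: [650.8, 139.4, 167.7]
ee_rot: [-0.002, 1.0, -0.004, -0.018]
contact_force: [-0.2, 1.1, 0.6]
gripper_width: 22.3
```

```bash
python3 st.py
python3 - <<'E'
from h import *
im,d,K,k1,M=grab("scene")
cv2.imwrite("pics/g2.png",cv2.resize(im[195:275,300:380],None,fx=7.5,fy=7.5,interpolation=cv2.INTER_CUBIC))
E
```

```text
13.2833 [650.8 139.4 167.7] toolx [-0.999 -0.004  0.036] tooly [-0.005  1.    -0.008] F [-0.2  1.1  0.6] 22.270180581911323
```

View pics/g2.png

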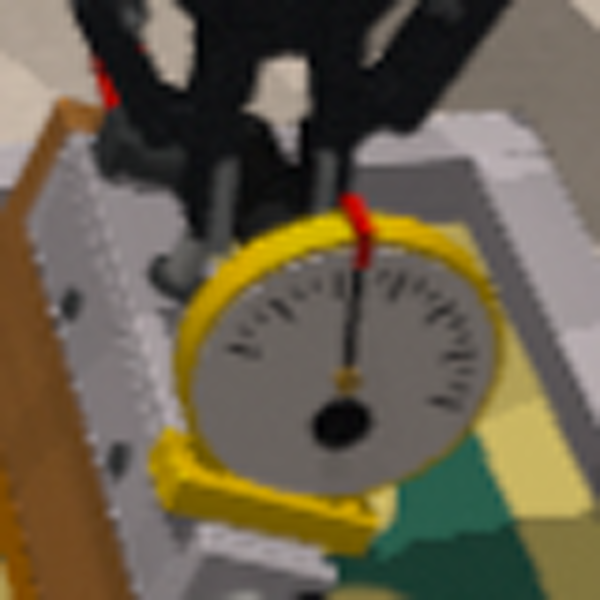

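>>> send_rows(steps=[[[0,-0.15,-0.05,0,0],[0,-0.15,0,0,0],[0,0,0,0,0],[0,0,0,0,0],[0,0,0,0,0],[0,0,0,0,0],[0,0,0,0,0],[0,0,0,0,0],[0,0,0,0,0],[0,0,0,0,0]]])

```text
clock: 14.17
position: [650.8, 138.9, 167.8]
ee_rot: [-0.002, 1.0, -0.001, -0.017]
contact_force: [0.3, 2.7, 0.7]
gripper_width: 22.2
```

>>> send_rows(steps=[[[0,0,0,0,0],[0,0,0,0,0],[0,0,0,0,0],[0,0,0,0,0],[0,0,0,0,0],[0,0,0,0,0],[0,0,0,0,0],[0,0,0,0,0],[0,0,0,0,0],[0,0,0,0,0]]])

```text
clock: 15.0
position: [650.9, 138.9, 167.8]
ee_rot: [-0.002, 1.0, -0.001, -0.017]
contact_force: [-0.7, 2.2, 0.1]
gripper_width: 21.8
```

```bash
python3 st.py; python3 ang.py | grep -E "centre|^(18|20|22|24|26|40|42|44)"
python3 - <<'E'
from h import *
im,d,K,k1,M=grab("scene")
cv2.imwrite("pics/g3.png",cv2.resize(im[195:275,300:380],None,fx=7.5,fy=7.5,interpolation=cv2.INTER_CUBIC))
E
```

```text
15.0 [650.9 138.9 167.8] toolx [-0.999 -0.005  0.035] tooly [-0.005  1.    -0.003] F [-0.7  2.2  0.1] 21.842711080005724
centre [143.35124021 186.21295834]
18.0 red 0 0.0 dark 1328 0.066
20.0 red 0 0.0 dark 1406 0.066
22.0 red 0 0.0 dark 1218 0.067
24.0 red 0 0.0 dark 855 0.055
26.0 red 0 0.0 dark 727 0.029
40.0 red 380 0.021 dark 0 0.0
42.0 red 512 0.012 dark 0 0.0
44.0 red 351 0.007 dark 0 0.0
```

View pics/g3.png

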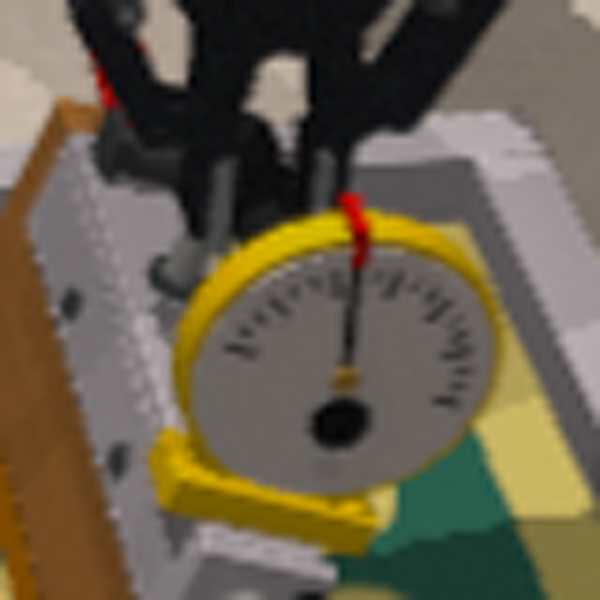

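```bash
cat > hub.py <<'E'
from h import *
acc=0
for i in range(6): im,*_=grab("scene"); acc=acc+im.astype(np.float32)/6
s=acc[195:275,300:380]; w=np.clip(s[...,2]-s[...,0]-25,0,None); m=np.zeros_like(w); m[46:55,41:51]=1; w*=m
v,u=np.mgrid[:80,:80]; print((w*u).sum()/w.sum()+300,(w*v).sum()/w.sum()+195)
E
c=$(python3 hub.py); echo $c; python3 ang.py $c | grep -E "centre|^(14|16|18|20|22|24|26|28|34|36|38|40|42|44)"
```

```text
345.6179121616154 245.00405090999797
centre [142.60398027 186.17848197]
14.0 red 0 0.0 dark 1998 0.011
16.0 red 0 0.0 dark 1514 0.017
18.0 red 0 0.0 dark 1336 0.025
20.0 red 0 0.0 dark 1418 0.029
22.0 red 0 0.0 dark 1234 0.033
24.0 red 0 0.0 dark 853 0.024
26.0 red 0 0.0 dark 734 0.002
28.0 red 0 0.0 dark 651 0.009
34.0 red 0 0.0 dark 219 -0.003
36.0 red 0 0.0 dark 241 0.002
38.0 red 0 0.0 dark 0 0.0
40.0 red 369 0.004 dark 0 0.0
42.0 red 505 -0.005 dark 0 0.0
44.0 red 356 -0.01 dark 0 0.0
```

>>> send_rows(steps=[[[0,-0.2,0,0,0],[0,-0.2,0,0,0],[0,0,0,0,0],[0,0,0,0,0],[0,0,0,0,0],[0,0,0,0,0],[0,0,0,0,0],[0,0,0,0,0],[0,0,0,0,0],[0,0,0,0,0]]])

```text
clock: 16.58
position: [650.9, 138.5, 168.0]
ee_rot: [-0.003, 1.0, 0.002, -0.016]
contact_force: [-0.8, 2.2, -0.2]
gripper_width: 22.3
```

>>> send_rows(steps=[[[0,0,0,0,0],[0,0,0,0,0],[0,0,0,0,0],[0,0,0,0,0],[0,0,0,0,0],[0,0,0,0,0],[0,0,0,0,0],[0,0,0,0,0],[0,0,0,0,0],[0,0,0,0,0]]])

```text
clock: 17.42
position: [650.9, 138.5, 168.0]
ee_rot: [-0.003, 1.0, 0.002, -0.016]
contact_force: [-1.3, 2.8, -0.2]
gripper_width: 22.1
```

>>> send_rows(steps=[[[0,0,0,0,0],[0,0,0,0,0],[0,0,0,0,0],[0,0,0,0,0],[0,0,0,0,0],[0,0,0,0,0],[0,0,0,0,0],[0,0,0,0,0],[0,0,0,0,0],[0,0,0,0,0]]])

```text
clock: 18.25
position: [650.9, 138.5, 168.1]
ee_rot: [-0.003, 1.0, 0.002, -0.016]
contact_force: [-0.6, 2.2, -0.4]
gripper_width: 21.8
```

```bash
python3 st.py; c=$(python3 hub.py); echo $c; python3 ang.py $c | grep -E "centre|^(14|16|18|20|22|24|26|28|34|36|38|40|42|44)"
python3 - <<'E'
from h import *
a,*_=grab("scene"); b,*_=grab("side")
cv2.imwrite("pics/g4.png",np.hstack([cv2.resize(a[195:275,310:380],None,fx=5.25,fy=5.25,interpolation=cv2.INTER_CUBIC),cv2.resize(b,None,fx=.75,fy=.75)[:,:420][:315].repeat(1,0) if 0 else cv2.resize(b[100:400,100:400],(420,420))]))
E
```

```text
18.25 [650.9 138.5 168.1] toolx [-0.999 -0.005  0.033] tooly [-0.005  1.     0.004] F [-0.6  2.2 -0.4] 21.75856884569093
345.15975161922165 244.97710956797238
centre [141.60520533 186.33563206]
14.0 red 0 0.0 dark 1138 -0.021
16.0 red 0 0.0 dark 1313 -0.033
18.0 red 0 0.0 dark 1221 -0.021
20.0 red 0 0.0 dark 1176 -0.015
22.0 red 0 0.0 dark 1117 -0.009
24.0 red 0 0.0 dark 1034 -0.001
26.0 red 0 0.0 dark 975 0.005
28.0 red 0 0.0 dark 751 0.011
34.0 red 0 0.0 dark 103 -0.015
36.0 red 0 0.0 dark 168 -0.007
38.0 red 0 0.0 dark 0 0.0
40.0 red 216 -0.012 dark 0 0.0
42.0 red 368 -0.011 dark 0 0.0
44.0 red 331 -0.008 dark 0 0.0
```

View pics/g4.png

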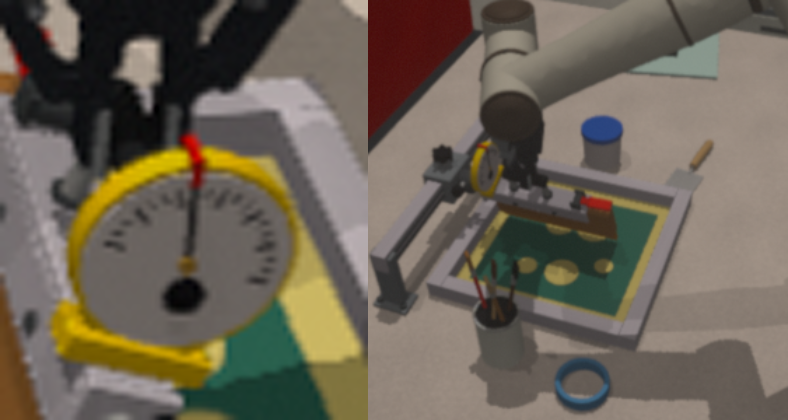

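```bash
python3 -c "
from bench import job
print(job.job_done())"
```

```text
the job is handed in; nothing more can be done
None
```

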